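Put the shaker in the bar caddy and shut its lid onto the catch

ROBOT

A 6-joint arm with a two-finger parallel gripper is mounted at the origin on a cart in front of the work surface, level with it; the furniture and walls round the work are solid. World frame = base frame: x ahead of the robot, y to its left, z up, the work surface at z = 0. Lengths are in m, angles in degrees, forces in N, time in s.
With the tool pointing down it reaches from about 0.3 to 0.85 m from the base axis. Payload 4.2 kg.
Tool frame: the origin (TCP) lies on the centre line of the jaws, within the pads' length; the fingertips stand 19 mm ahead of it and the grasp point (between the pads) is the TCP; z points along the fingers, y is the line along which they close (so a half turn about z gives the same grasp; the last joint's range is limited). The gripper opens to 91 mm and grips with 3 to 60 N. Pads are 32 mm wide; open, the fingers measure 118 mm over their backs; the gripper's body (76 mm by 178 mm) begins 60 mm behind the grasp point.
Start: joints at [69.385, 18.312, 89.639, -0, 72.044, -1.146], TCP at [0.192, 0.542, 0.233] pointing down, gripper open.
Joint ranges: [-177.97, 177.97], [-48.28, 115.42], [12.27, 149.76], [-77.06, 257.06], [2.81, 150.46], [-146.56, 146.56]. Speed limits (degrees/s): [147.25, 147.25, 180, 180, 180, 180].

INTERFACE

Orientations are given as a 3x3 rotation matrix whose columns are the frame's x, y, z axes.
In Python, from cell import r gives the robot as it stands.
- The arm moves only by the tool step_arm, never from a script. Its argument "motion" is a list of rows, each a list of 7 numbers: the shift along the tool's x, y, z in mm, then the turn, a rotation vector about the tool's x, y, z in rad, then the closure, from 0 (fully open) to 1 (shut). A call has 1 to 8 rows; each row shifts and turns the commanded pose from where the row before left it, along the tool's axes as they then stand; what a row does not reach is not made up. A row lasts 1/12 s, in which the tool goes at most 41.7 mm and 7.16 degrees, less where a joint would pass 70% of its speed; a pose out of reach is approached as far as the arm can. A call is refused whole if a number of a shift passes 41.7 or a number of a turn 0.125, either way. A call with a gripper value outside its range is refused whole. The fingers move at their own pace and stop on an object; the grip force is fixed at half the most. Time passes only in rows, so rows that do not move let the fingers close. It gives the time, the measured TCP pose, the force, the opening and the grip force at its end, in the units of the state.
- r.read_state(): the state, without advancing time (a new reading comes with each control period).
- r.get_image(name): name is "scene" or "side" or "wrist"; returns the picture (420x560x3 uint8, red, green, blue); there is no depth.
- r.camera_params(name): a dict with "intrinsics" (3x3 intrinsics, pixels), "rvec" (rotation vector, rad) and "tvec" (3), from world to camera coordinates, as OpenCV has them. Camera axes: x right, y down, z forward; pixel columns grow to the right and rows downward; lengths in m; the calibration is good to about 2 mm. A picture is of the moment at which its call begins: read the wrist's pose just before it. camera_params takes no time and is no camera call; for the wrist camera it gives the pose at the moment of the call.
- r.hand_in(): hands the job in; it is judged then, once.
The state is a dict: "time_s": time; "joints": joint angles; "joint_velocities": joint speeds; "effort": joint torques, N m; "eef_pos": TCP position; "orientation": TCP orientation; "force": force on the tool from outside, world axes, zero at the start; "wrist_torque": the same for the moment, N m; "gripper_width": opening from 0.0 (shut) to 1.0 (fully open); "finger_force": force on a finger pad.
Only numpy, scipy, OpenCV 4.12 (cv2) and the standard library are available. Lean on these libraries where they do the work, as an engineer would, in place of code of your own. Each camera call takes 0.05 s, during which the arm holds its last target. There are 200 camera calls.

TASK

Put the round shaker away in the open steel caddy: set it down gently, standing upright on the caddy's floor beside the jigger. Then push the caddy's lid from behind, forward past upright, let it fall shut by its own weight without carrying or guiding it down, and finally press its front edge down until the catch snaps and the lid is fully home. Press no harder than that needs (the hand never loads the lid with more than 25 N), and leave the jigger standing and the jar, tub and glass where they are.

Things in the scene. Friction and masses are not known exactly. Their poses are not given: they have to be found in the camera images.
- caddy: Open-topped plain steel box, 130 mm (its x) by 220 mm (its y) by 112 mm high, walls 4 mm, fixed to the worktop; origin at the centre of its underside, x pointing to the hinge side (away from the robot), z up. Inside it is 122 by 212 mm, with its floor 5 mm above the worktop; a rubber seal strip lines the front rim (3.5 mm inwards).
- caddy_floor (a point): Centre of the caddy's inner floor, axes as the caddy's.
- caddy_hinge (a point): Middle of the lid's hinge axis, which runs along the caddy's y above the far wall, 67 mm from the caddy's centre along its x and 114 mm above the worktop.
- lid (a joint): Angle of the caddy's lid, rad: 0 level, 1.57 upright, 2.0 leaning back on its stop (where it starts). Flat steel plate, 148 mm from hinge to front edge, 220 mm wide, 4 mm thick, about 0.25 kg (varies); damped hinge, little friction: just past upright towards the robot it falls by itself in 2 to 3 s and rests ajar, at 0.07 to 0.15, on a spring catch. Caught and fully home it reads 0 to 0.08, as the seal is set.
- catch (a joint): How far the spring roller of the catch, in the middle of the caddy's front wall outside, is pushed in (m): 0 while the lid is open or rests ajar on it, 0.0015 to 0.0035 while it holds the lid home. Too small to be read reliably.
- lid_edge (a point): Middle of the lid's free (front) edge, 148 mm from the hinge axis, in mid-thickness; a tongue 30 mm wide hangs 27 mm from the underside here. Axes as the lid's.
- lid_press (a point): Point on the lid's upper face, mid-width, 18 mm in from the front edge: the place to press; z is the face's normal. Pressed down with 5 to 14 N the roller catch gives about 10 mm, passes in the last 2 mm and holds; a firm seal stops the lid right after. Seal and catch are set higher or lower, so home lies 118 to 128 mm above the worktop: stop by feel.
- shaker_mid (a point): Centre, half-way up, of the shaker: upright round clear shaker with a domed grey metal top, 44 mm across, 90 mm high (straight sides up to 70 mm), 0.1 kg, loose on the worktop. z is up.
- shaker: The same shaker; origin at the centre of its underside.
- jigger: Double-cone steel measure, 46 mm across, 78 mm high, standing loose in the caddy near its -y end; origin at the centre of its underside.
- cinnamon: Straight round jar with a black screw cap, 44 mm across, 105 mm high, loose; it and the shaker may have changed places. Leave it. Origin at the centre of its underside.
- tub_oats: Square clear tub, 69 mm wide, 75 mm high, loose; leave it. Origin at the centre of its underside.
- glass: Drinking glass, 58 mm across, 82 mm high, loose; leave it. Origin at the centre of its underside.
Mind the look-alikes: they are no part of the job. Leave any yellow look-alike of the shaker alone.

How it is judged:
By the outcome, as a careful person would: the job done as asked, in the order asked, and still so for the second after the job is handed in, with the robot touching nothing.
It also fails if it takes over 67 s, if anything falls off the work surface, if the arm or the gripper's body presses on something with over 40 N, if the wrist force passes 120 N, or if a joint passes its speed limit or range.

## Working session

There is one attempt and no reset: what is moved stays moved. The work goes in short steps, Python scripts to look and compute and a tool call to move; the robot and the scene stay as the last step left them, time stands still between calls to the robot, and variables do not carry over. Pictures are saved under pics/ and viewed, at most 10 in all, crops included, and the job is handed in when it is done.

Besides the shell and the picture viewer there is one more tool, called after "Emit:" as name(argument=value, ...), one argument or row to a line, values as JSON. step_arm: Moves the arm, as the interface text tells. Its arguments: {"type":"object","properties":{"motion":{"type":"array","items":{"type":"array","items":{"type":"number"}}}},"required":["motion"]}

```bash
mkdir -p pics; ls
cat > h.py <<'E'
import numpy as np, cv2
from cell import r
def cam(n):
    p=r.camera_params(n); K=np.array(p["intrinsics"]); R=cv2.Rodrigues(np.array(p["rvec"],float))[0]; t=np.array(p["tvec"],float).ravel()
    return K,R,t
def ray(c,u,v):
    K,R,t=c; d=R.T@np.linalg.inv(K)@np.array([u,v,1.]); return -R.T@t,d
def onz(c,u,v,z):
    o,d=ray(c,u,v); return o+d*(z-o[2])/d[2]
def proj(c,P):
    K,R,t=c; q=K@(R@np.array(P,float)+t); return q[:2]/q[2]
def save(n,img): cv2.imwrite(f"pics/{n}.png",cv2.cvtColor(img,cv2.COLOR_RGB2BGR))
E
python3 - <<'E'
from h import *
s=r.read_state(); print(s)
a=r.get_image("scene"); b=r.get_image("side")
save("scene0",a); save("side0",b)
for n in("scene","side"):
    c=cam(n); print(n,-c[1].T@c[2],c[0])
E
```

```text
pics
{'time_s': 0.0, 'joints': array([ 6.93855350e+01,  1.83513451e+01,  8.97089386e+01, -9.47907358e-04,
        7.20421911e+01, -1.14387478e+00]), 'joint_velocities': array([-0.00545223, -0.0668492 ,  0.05995455,  0.02959251,  0.09934791,
       -0.10589104]), 'effort': array([-6.62474577e-04, -4.12459087e+01, -2.31974941e+01,  7.27334619e-02,
        4.55583993e-02, -1.76992999e-04]), 'eef_pos': array([0.19147463, 0.54166884, 0.23210605]), 'orientation': array([[-9.42814408e-01,  3.33317588e-01, -6.14969242e-04],
       [ 3.33318155e-01,  9.42812912e-01, -1.67954655e-03],
       [ 1.99785371e-05, -1.78848110e-03, -9.99998400e-01]]), 'force': array([-0.00278939,  0.36378333,  0.15656906]), 'wrist_torque': array([ 0.05265209, -0.00237622,  0.01328964]), 'finger_force': 0.0, 'gripper_width': 0.9973196545722203}
scene [ 0.18389136 -0.48337632  0.7738283 ] [[389.80010182   0.         287.71560683]
 [  0.         389.80010182 208.85316111]
 [  0.           0.           1.        ]]
side [0.85569445 0.67759419 1.15717584] [[391.85049937   0.         288.16510089]
 [  0.         391.85049937 207.39622791]
 [  0.           0.           1.        ]]
```

View pics/scene0.png

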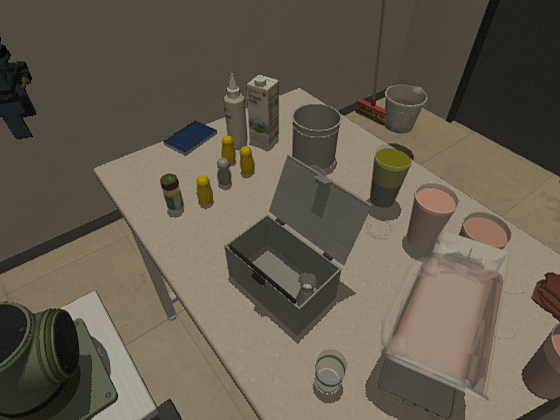

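View pics/side0.png

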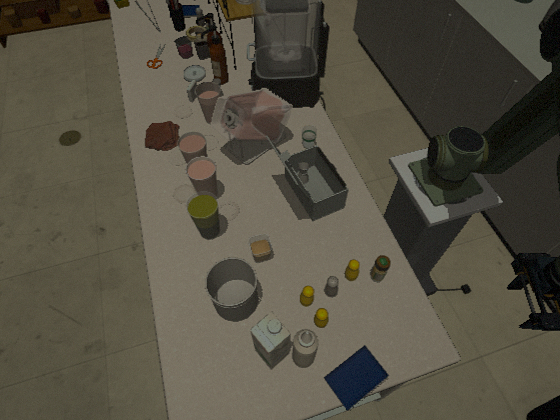

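Scene view: the caddy is at about (282,270) with its lid leaning back. The jigger is inside near (307,285) and the glass is at (330,370).

Shaker candidates are three yellow ones at (205,190), (228,150) and (247,160), a grey-topped one at (223,172), and a dark-capped jar at (172,193). The grey-topped one fits the description, so I'll confirm it in an enlarged crop.

Run:
```python
from h import *
a=cv2.imread("pics/scene0.png"); b=cv2.imread("pics/side0.png")
A=cv2.resize(a[120:220,150:270],None,fx=4,fy=4,interpolation=cv2.INTER_CUBIC)[:, :400]
B=cv2.resize(b[240:340,290:400],None,fx=3.6,fy=3.6,interpolation=cv2.INTER_CUBIC)[:400]
h=min(A.shape[0],B.shape[0]);top=np.hstack([A[:h],B[:h]])[:,:800]
cv2.imwrite("pics/crop1.png",top)
A=cv2.resize(a[150:330,215:375],None,fx=3,fy=3,interpolation=cv2.INTER_CUBIC)
B=cv2.resize(b[140:225,270:355],None,fx=3.8,fy=3.8,interpolation=cv2.INTER_CUBIC)
B=cv2.copyMakeBorder(B,0,A.shape[0]-B.shape[0],0,0,cv2.BORDER_CONSTANT)
cv2.imwrite("pics/crop2.png",np.hstack([A,B])[:,:800]); print(top.shape,A.shape,B.shape)
```

```text
(360, 796, 3) (540, 480, 3) (540, 323, 3)
```

View pics/crop1.png

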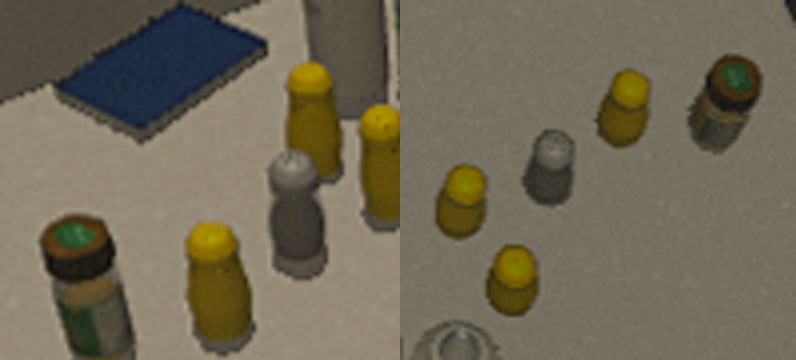

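View pics/crop2.png

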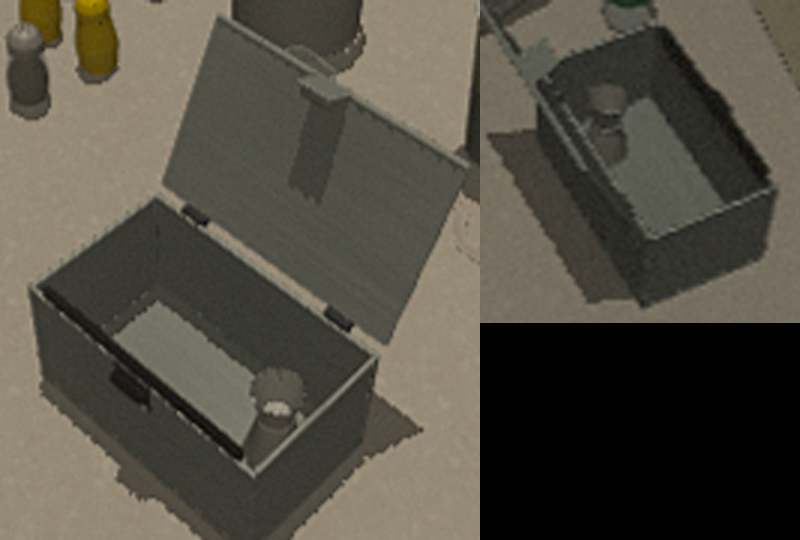

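The grey-domed shaker at scene (223,172), side (332,286), is the target. The others are yellow, and the jar has a dark cap with a green centre. Next I'll fit positions.

```bash
cat > m.py <<'E'
from h import *
from scipy.optimize import least_squares
C={n:cam(n) for n in("scene","side")}
th=np.linspace(0,2*np.pi,48)
def bbox(c,x,y,z0=0,prof=((0,.022),(.07,.022),(.085,.014),(.09,.004))):
    P=np.array([proj(c,(x+q*np.cos(t),y+q*np.sin(t),z0+z)) for z,q in prof for t in th]); return np.r_[P.min(0),P.max(0)]
obs={"scene":[217,157,231.7,189.5],"side":[324.5,275.8,338.9,297]}
f=lambda p:np.concatenate([bbox(C[n],*p)-obs[n] for n in obs])
g=onz(C["scene"],225,180,0.03)
s=least_squares(f,g[:2]); print("shaker",s.x,s.fun.round(1))
cor=[("scene",225.7,246.7,-1,1),("scene",267.3,216.7,1,1),("scene",299,307.3,-1,-1),("scene",341,268.3,1,-1),("side",315.3,202.6,1,1),("side",347.6,190,-1,1),("side",317.4,147.4,-1,-1)]
def fc(p):
    x,y,a=p;o=[]
    for n,u,v,i,j in cor:
        X,Y=i*.065,j*.11
        o+=list(proj(C[n],(x+X*np.cos(a)-Y*np.sin(a),y+X*np.sin(a)+Y*np.cos(a),.112))-(u,v))
    return np.array(o)
g=onz(C["scene"],282,262,.1); k=least_squares(fc,[g[0],g[1],0.]); print("caddy",k.x,np.degrees(k.x[2]),k.fun.round(1))
x,y,a=k.x
j=onz(C["scene"],307.7,280,.083);d=j[:2]-[x,y];print("jig",j,"local",[d@[np.cos(a),np.sin(a)],d@[-np.sin(a),np.cos(a)]])
for n,u,v,z in(("yel1",204.5,183,.07),("yel2",228,143,.07),("yel3",246.5,154,.07),("jar",169.5,181,.1),("glass",329,360,.08)): print(n,onz(C["scene"],u,v,z))
for n,u,v,z in(("yel1s",353,265,.07),("yel2s",321.5,314,.07),("yel3s",308,291,.07),("jars",383,260,.105)): print(n,onz(C["side"],u,v,z))
o,dd=ray(C["side"],(597-480)/3.8+270,(97)/3.8+140);q=o+dd*(.083-o[2])/dd[2];d=q[:2]-[x,y];print("jig side",q,[d@[np.cos(a),np.sin(a)],d@[-np.sin(a),np.cos(a)]])
for n in C: print(n,[proj(C[n],(x+(.067-.148*np.cos(b))*np.cos(a),y+(.067-.148*np.cos(b))*np.sin(a),.114+.148*np.sin(b))).round(0) for b in(0,2.0)])
E
python3 m.py
```

```text
shaker [0.57514625 0.28208319] [-2.2  0.1  1.  -1.3 -1.7 -1.3  0.7  0.1]
caddy [ 0.49119443 -0.0936771   0.14322944] 8.206442555328998 [-2.2 -1.9 -0.6 -3.3  0.1  1.5  0.5 -0.2 -1.4 -0.3  0.6 -1.9 -1.1 -3.4]
jig [ 0.51080074 -0.15924023  0.083     ] local [np.float64(0.010047049749266308), np.float64(-0.06769038417868198)]
yel1 [0.49623521 0.24582146 0.07      ]
yel2 [0.63998783 0.35747252 0.07      ]
yel3 [0.65444114 0.28124908 0.07      ]
jar [0.41595306 0.27477916 0.1       ]
glass [ 0.43253913 -0.31092512  0.08      ]
yel1s [0.49473044 0.25224593 0.07      ]
yel2s [0.64059465 0.36422015 0.07      ]
yel3s [0.65350232 0.28798671 0.07      ]
jars [0.41486037 0.27866944 0.105     ]
jig side [ 0.51994271 -0.15668995  0.083     ] [np.float64(0.019459442643965305), np.float64(-0.06647114379216583)]
scene [array([253., 279.]), array([326., 179.])]
side [array([336., 163.]), array([281., 158.])]
```

Emit:
step_arm(
  motion=[
    [0,0,0,0,0,-0.12,0],
    [0,0,0,0,0,-0.12,0],
    [0,0,0,0,0,-0.12,0],
    [0,0,0,0,0,-0.12,0],
    [-20,-18,0,0,0,0,0],
    [-28,-26,0,0,0,0,0],
    [-28,-26,0,0,0,0,0],
    [-28,-26,0,0,0,0,0],
  ],
)

```text
time_s: 0.77
eef_pos: [0.3087, 0.4606, 0.2325]
orientation: [[-0.99, -0.141, -0.0], [-0.141, 0.99, -0.001], [0.0, -0.001, -1.0]]
force: [0.3, 0.6, 0.9]
gripper_width: 1.005
finger_force: 0.0
```

Emit:
step_arm(
  motion=[
    [-28,-26,0,0,0,0,0],
    [-28,-26,0,0,0,0,0],
    [-28,-26,0,0,0,0,0],
    [-28,-26,0,0,0,0,0],
    [-28,-26,0,0,0,0,0],
    [-28,-26,0,0,0,0,0],
    [-28,-25,0,0,0,0,0],
    [-14,-13,0,0,0,0,0],
  ],
)

```text
time_s: 1.43
eef_pos: [0.5461, 0.296, 0.2322]
orientation: [[-0.991, -0.137, 0.001], [-0.137, 0.991, -0.001], [-0.001, -0.001, -1.0]]
force: [-0.1, 0.3, 0.2]
gripper_width: 1.0
finger_force: 0.0
```

Run:
```python
from h import *
s=r.read_state(); print(s["time_s"],s["eef_pos"],s["orientation"].round(3).tolist(),s["force"])
c=cam("wrist");a=r.get_image("wrist");save("w1",a)
print(-c[1].T@c[2],c[1].tolist(),c[0].tolist())
print(proj(c,(.575,.282,.07)),proj(c,(.575,.282,0)))
```

```text
1.4333 [0.54614102 0.29602972 0.23224209] [[-0.991, -0.137, 0.001], [-0.137, 0.991, -0.001], [-0.001, -0.001, -1.0]] [-0.06637684  0.34798739  0.22859895]
[0.47344304 0.28585406 0.38359159] [[-0.13725817690906827, 0.9905339690614313, -0.0016275770355562436], [0.9569478887437216, 0.1330280544845055, 0.25798115231350127], [0.25575560815069776, 0.03385251623550861, -0.9661485786585785]] [[332.45553243852896, 0.0, 280.19576797796714], [0.0, 332.45553243852896, 214.85854996350236], [0.0, 0.0, 1.0]]
[262.75834693 230.80425405] [265.82853812 212.94039493]
```

View pics/w1.png

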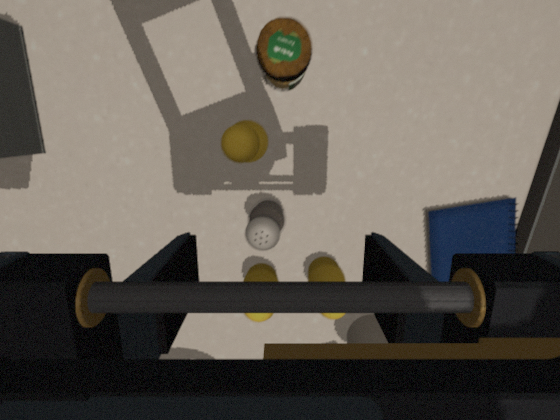

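The wrist view shows the grey dome at (263,232). The estimate projected to (263,231), so (0.575, 0.282) holds. Both jaws will come down in free gaps.

Emit:
step_arm(
  motion=[
    [-13,-9,0,0,0,0,0],
    [-13,-9,15,0,0,0,0],
    [0,0,30,0,0,0,0],
    [0,0,30,0,0,0,0],
    [0,0,30,0,0,0,0],
    [0,0,20,0,0,0,0],
    [0,0,0,0,0,0,0],
    [0,0,0,0,0,0,0],
  ],
)

```text
time_s: 2.15
eef_pos: [0.5706, 0.2847, 0.1063]
orientation: [[-0.99, -0.141, -0.003], [-0.141, 0.99, -0.001], [0.003, -0.001, -1.0]]
force: [-0.5, -0.3, 1.0]
gripper_width: 0.995
finger_force: 0.0
```

Emit:
step_arm(
  motion=[
    [-2,-2,12,0,0,0,0],
    [-2,-1,18,0,0,0,0],
    [0,0,12,0,0,0,0],
    [0,0,5,0,0,0,0],
    [0,0,0,0,0,0,0.3],
    [0,0,0,0,0,0,0.45],
    [0,0,0,0,0,0,0.6],
    [0,0,0,0,0,0,0.6],
  ],
)

```text
time_s: 2.82
eef_pos: [0.5763, 0.2826, 0.062]
orientation: [[-0.99, -0.14, 0.002], [-0.14, 0.99, 0.001], [-0.002, 0.001, -1.0]]
force: [-0.6, -0.6, -0.1]
gripper_width: 0.739
finger_force: 0.0
```

Emit:
step_arm(
  motion=[
    [0,0,0,0,0,0,0.65],
    [0,0,0,0,0,0,0.7],
    [0,0,0,0,0,0,0.7],
  ],
)

```text
time_s: 3.07
eef_pos: [0.5758, 0.2823, 0.0613]
orientation: [[-0.99, -0.14, 0.001], [-0.14, 0.99, 0.0], [-0.001, 0.0, -1.0]]
force: [-1.0, 0.4, -0.0]
gripper_width: 0.521
finger_force: 0.0
```

Emit:
step_arm(
  motion=[
    [0,0,0,0,0,0,0.7],
    [0,0,0,0,0,0,0.7],
    [0,0,0,0,0,0,0.7],
    [0,0,0,0,0,0,0.7],
  ],
)

```text
time_s: 3.4
eef_pos: [0.576, 0.2827, 0.0613]
orientation: [[-0.99, -0.14, 0.001], [-0.14, 0.99, 0.001], [-0.001, 0.001, -1.0]]
force: [-0.4, 0.9, 2.1]
gripper_width: 0.408
finger_force: 29.1
```

Emit:
step_arm(
  motion=[
    [0,0,-15,0,0,0,0.7],
    [0,0,-30,0,0,0,0.7],
    [0,0,-38,0,0,0,0.7],
    [0,0,-38,0,0,0,0.7],
    [7,-15,-30,0,0,0,0.7],
    [14,-32,-10,0,0,0,0.7],
    [14,-32,0,0,0,0,0.7],
    [14,-32,0,0,0,0,0.7],
  ],
)

```text
time_s: 4.07
eef_pos: [0.5423, 0.1643, 0.2227]
orientation: [[-0.99, -0.141, 0.001], [-0.141, 0.99, -0.0], [-0.001, -0.001, -1.0]]
force: [0.6, -1.2, -1.6]
gripper_width: 0.408
finger_force: 28.9
```

Emit:
step_arm(
  motion=[
    [14,-32,0,0,0,0,0.7],
    [14,-32,0,0,0,0,0.7],
    [14,-32,0,0,0,0,0.7],
    [14,-32,0,0,0,0,0.7],
    [10,-28,0,0,0,0,0.7],
    [6,-16,0,0,0,0,0.7],
    [0,0,0,0,0,0,0.7],
    [0,0,0,0,0,0,0.7],
  ],
)

```text
time_s: 4.73
eef_pos: [0.495, -0.0155, 0.2217]
orientation: [[-0.99, -0.138, -0.001], [-0.138, 0.99, 0.0], [0.001, 0.0, -1.0]]
force: [-0.4, 0.4, -0.9]
gripper_width: 0.41
finger_force: 28.9
```

Run:
```python
from h import *
s=r.read_state(); print(s["time_s"],s["eef_pos"],s["gripper_width"],s["force"])
c=cam("wrist");a=r.get_image("wrist");save("w2",a)
x,y,A=.4912,-.0937,.1432
for i,j in((-1,1),(-1,-1),(1,1),(1,-1)):
    X,Y=i*.065,j*.11; print(i,j,proj(c,(x+X*np.cos(A)-Y*np.sin(A),y+X*np.sin(A)+Y*np.cos(A),.112)).round(1))
```

```text
4.7333 [ 0.49499714 -0.01554373  0.22170029] 0.40982015361734964 [-0.36767781  0.37662559 -0.88772115]
-1 1 [324.1 117.1]
-1 -1 [ 32.6 118.6]
1 1 [319.7 275.6]
1 -1 [ 62.4 276.8]
```

View pics/w2.png

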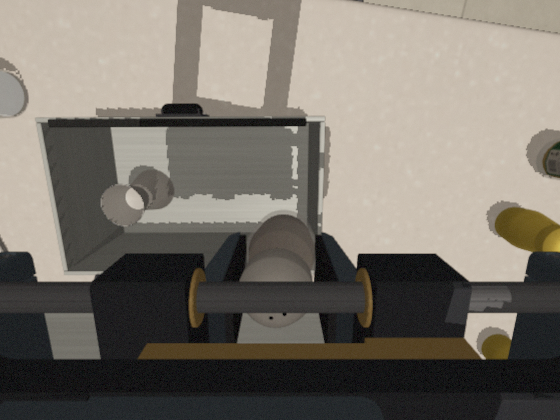

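The wrist view matches the caddy fit to about 2 mm, with front rim corners at (37,119) and (325,117). The jigger is at about (135,197), well to the -y end. Moving over the slot and lowering.

Emit:
step_arm(
  motion=[
    [7,-14,0,0,0,0,0.7],
    [8,-20,0,0,0,0,0.7],
    [0,-7,15,0,0,0,0.7],
    [0,0,28,0,0,0,0.7],
    [0,0,28,0,0,0,0.7],
    [0,0,26,0,0,0,0.7],
    [0,0,0,0,0,0,0.7],
    [0,0,0,0,0,0,0.7],
  ],
)

```text
time_s: 5.45
eef_pos: [0.486, -0.0565, 0.1241]
orientation: [[-0.99, -0.141, -0.003], [-0.141, 0.99, 0.001], [0.003, 0.001, -1.0]]
force: [0.5, -0.1, -0.2]
gripper_width: 0.404
finger_force: 28.9
```

Bottom is at about 0.063, inside the rim. Continuing down.

Emit:
step_arm(
  motion=[
    [0,0,15,0,0,0,0.7],
    [0,-2,15,0,0,0,0.7],
    [0,0,12,0,0,0,0.7],
    [0,0,8,0,0,0,0.7],
    [0,0,2,0,0,0,0.7],
    [0,0,0,0,0,0,0.7],
    [0,0,0,0,0,0,0.7],
  ],
)

```text
time_s: 6.03
eef_pos: [0.4876, -0.0595, 0.074]
orientation: [[-0.99, -0.14, 0.002], [-0.14, 0.99, -0.0], [-0.002, -0.0, -1.0]]
force: [-0.9, -0.0, -1.3]
gripper_width: 0.409
finger_force: 28.9
```

Emit:
step_arm(
  motion=[
    [0,0,1.5,0,0,0,0.7],
    [0,0,1,0,0,0,0.7],
    [0,0,0,0,0,0,0.7],
  ],
)

```text
time_s: 6.28
eef_pos: [0.4868, -0.0596, 0.0707]
orientation: [[-0.99, -0.14, 0.001], [-0.14, 0.99, -0.0], [-0.001, -0.0, -1.0]]
force: [0.1, -0.0, -1.1]
gripper_width: 0.408
finger_force: 28.9
```

Emit:
step_arm(
  motion=[
    [0,0,1.5,0,0,0,0.7],
    [0,0,1,0,0,0,0.7],
    [0,0,0.5,0,0,0,0.7],
    [0,0,0,0,0,0,0.7],
  ],
)

```text
time_s: 6.62
eef_pos: [0.4865, -0.0595, 0.0672]
orientation: [[-0.99, -0.14, -0.0], [-0.14, 0.99, 0.0], [0.0, 0.0, -1.0]]
force: [-0.6, -0.2, -1.6]
gripper_width: 0.408
finger_force: 28.9
```

Emit:
step_arm(
  motion=[
    [0,0,0.5,0,0,0,0.7],
    [0,0,0.3,0,0,0,0.7],
    [0,0,0,0,0,0,0.7],
  ],
)

```text
time_s: 6.87
eef_pos: [0.4866, -0.0595, 0.0666]
orientation: [[-0.99, -0.14, -0.0], [-0.14, 0.99, 0.0], [0.0, 0.0, -1.0]]
force: [0.8, -0.1, -2.0]
gripper_width: 0.403
finger_force: 28.9
```

Emit:
step_arm(
  motion=[
    [0,0,0.4,0,0,0,0.7],
    [0,0,0.4,0,0,0,0.7],
    [0,0,0,0,0,0,0.7],
  ],
)

```text
time_s: 7.12
eef_pos: [0.4866, -0.0595, 0.0658]
orientation: [[-0.99, -0.14, -0.0], [-0.14, 0.99, 0.0], [0.0, 0.0, -1.0]]
force: [0.0, 0.4, -1.1]
gripper_width: 0.41
finger_force: 28.9
```

Emit:
step_arm(
  motion=[
    [0,0,0.4,0,0,0,0.7],
    [0,0,0.4,0,0,0,0.7],
    [0,0,0,0,0,0,0.7],
  ],
)

```text
time_s: 7.37
eef_pos: [0.4867, -0.0595, 0.0653]
orientation: [[-0.99, -0.14, 0.0], [-0.14, 0.99, 0.0], [-0.0, 0.0, -1.0]]
force: [0.0, 0.7, 1.5]
gripper_width: 0.406
finger_force: 29.0
```

Contact felt (force went from -1.1 to +1.5 N). Releasing.

Emit:
step_arm(
  motion=[
    [0,0,0,0,0,0,0.5],
    [0,0,0,0,0,0,0.4],
    [0,0,0,0,0,0,0.3],
    [0,0,0,0,0,0,0.25],
    [0,0,0,0,0,0,0.25],
    [0,0,0,0,0,0,0.25],
  ],
)

```text
time_s: 7.87
eef_pos: [0.4866, -0.0595, 0.065]
orientation: [[-0.99, -0.14, -0.0], [-0.14, 0.99, 0.0], [-0.0, 0.0, -1.0]]
force: [-0.5, 0.4, -0.7]
gripper_width: 0.747
finger_force: 0.0
```

Emit:
step_arm(
  motion=[
    [0,0,-6,0,0,0,0.25],
    [0,0,-15,0,0,0,0.25],
    [0,0,-30,0,0,0,0.25],
    [0,0,-38,0,0,0,0.25],
    [0,0,-38,0,0,0,0.25],
    [0,0,-30,0,0,0,0.4],
    [0,0,-20,0,0,0,0.6],
    [0,0,0,0,0,0,0.8],
  ],
)

```text
time_s: 8.53
eef_pos: [0.489, -0.0599, 0.2474]
orientation: [[-0.99, -0.14, 0.01], [-0.14, 0.99, -0.001], [-0.01, -0.003, -1.0]]
force: [0.4, 0.9, -0.4]
gripper_width: 0.561
finger_force: 0.0
```

Emit:
step_arm(
  motion=[
    [0,0,-30,0,0,0,1],
    [0,-4,-30,0,0,0,1],
    [-20,-10,-5,0,0,0,1],
    [-30,-10,0,0,0,0,1],
    [-35,-10,0,0,0,0,1],
    [-35,0,0,0,0,0,1],
    [-32,0,0,0,0,0,1],
    [-15,0,0,0,0,0,1],
  ],
)

```text
time_s: 9.2
eef_pos: [0.6595, -0.0694, 0.3047]
orientation: [[-0.99, -0.14, -0.001], [-0.14, 0.99, 0.001], [0.001, 0.001, -1.0]]
force: [-0.5, 1.4, 0.1]
gripper_width: 0.011
finger_force: 0.0
```

Emit:
step_arm(
  motion=[
    [0,0,0,0,0,0,1],
    [0,0,0,0,0,0,1],
    [0,0,0,0,0,0,1],
  ],
)

```text
time_s: 9.45
eef_pos: [0.6557, -0.0699, 0.3065]
orientation: [[-0.99, -0.14, -0.002], [-0.14, 0.99, 0.0], [0.002, 0.0, -1.0]]
force: [-0.1, -0.3, 0.4]
gripper_width: 0.006
finger_force: 0.0
```

Run:
```python
from h import *
a=r.get_image("scene");b=r.get_image("side")
A=cv2.resize(a[110:330,200:420],None,fx=2.3,fy=2.3,interpolation=cv2.INTER_CUBIC)
B=cv2.resize(b[100:320,200:340],None,fx=2.0,fy=2.3,interpolation=cv2.INTER_CUBIC)
save("v3",np.hstack([A,B]))
s=r.read_state();p=s["eef_pos"][:2]-[.491,-.0937];t=.1432
print(s["time_s"],s["eef_pos"],s["gripper_width"],p@[np.cos(t),np.sin(t)],p@[-np.sin(t),np.cos(t)])
c=cam("side")
for q in((205,240,0),(262,255,0)):print(onz(c,*q))
```

```text
9.55 [ 0.65558166 -0.07005041  0.3074428 ] 0.0032769676688513497 0.16627212228035435 -8.010827417364794e-05
[ 0.90774002 -0.01417825  0.        ]
[0.74160305 0.09889604 0.        ]
```

View pics/v3.png

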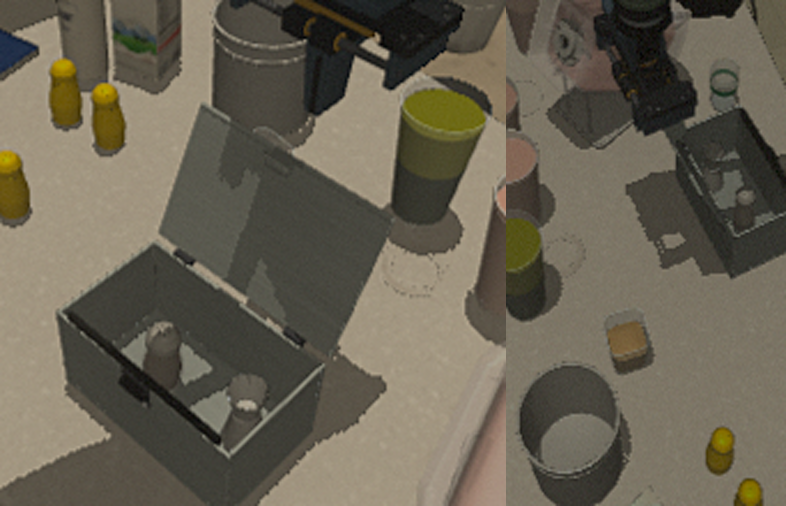

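Both items stand in the caddy, at crop (163,355) and (243,410). The lid edge is at its expected place, and the closed fingers are behind it. Lowering behind the lid.

Emit:
step_arm(
  motion=[
    [-2,0,15,0,0,0,1],
    [-2,0,25,0,0,0,1],
    [0,0,25,0,0,0,1],
    [0,0,12,0,0,0,1],
    [0,0,0,0,0,0,1],
    [0,0,0,0,0,0,1],
  ],
)

```text
time_s: 10.05
eef_pos: [0.6599, -0.0695, 0.2304]
orientation: [[-0.99, -0.139, -0.0], [-0.139, 0.99, 0.0], [0.0, 0.0, -1.0]]
force: [-0.3, 1.0, 0.4]
gripper_width: 0.006
finger_force: 0.0
```

Emit:
step_arm(
  motion=[
    [10,0,0,0,0,0,1],
    [8,0,0,0,0,0,1],
    [4,0,0,0,0,0,1],
    [4,0,0,0,0,0,1],
    [5,0,0,0,0,0,1],
    [5,0,0,0,0,0,1],
    [5,0,0,0,0,0,1],
    [5,0,0,0,0,0,1],
  ],
)

```text
time_s: 10.72
eef_pos: [0.6147, -0.0758, 0.23]
orientation: [[-0.99, -0.14, -0.0], [-0.14, 0.99, 0.0], [0.0, 0.0, -1.0]]
force: [1.0, -0.4, 1.1]
gripper_width: 0.003
finger_force: 0.5
```

Emit:
step_arm(
  motion=[
    [5,0,0,0,0,0,1],
    [5,0,0,0,0,0,1],
    [5,0,0,0,0,0,1],
    [5,0,0,0,0,0,1],
    [5,0,0,0,0,0,1],
    [5,0,0,0,0,0,1],
  ],
)

```text
time_s: 11.22
eef_pos: [0.5848, -0.08, 0.2299]
orientation: [[-0.99, -0.14, -0.0], [-0.14, 0.99, 0.0], [0.0, 0.0, -1.0]]
force: [0.8, -0.1, -0.3]
gripper_width: 0.005
finger_force: 0.3
```

Emit:
step_arm(
  motion=[
    [5,0,0,0,0,0,1],
    [5,0,0,0,0,0,1],
    [4,0,0,0,0,0,1],
    [4,0,0,0,0,0,1],
    [2,0,0,0,0,0,1],
    [0,0,0,0,0,0,1],
    [0,0,0,0,0,0,1],
    [-6,0,0,0,0,0,1],
  ],
)

```text
time_s: 11.88
eef_pos: [0.571, -0.082, 0.2302]
orientation: [[-0.99, -0.139, -0.001], [-0.139, 0.99, 0.0], [0.001, 0.0, -1.0]]
force: [0.8, -0.5, 0.0]
gripper_width: 0.005
finger_force: 0.0
```

Emit:
step_arm(
  motion=[
    [-10,0,0,0,0,0,1],
    [-10,0,0,0,0,0,1],
    [-5,0,0,0,0,0,1],
    [0,0,0,0,0,0,1],
    [0,0,0,0,0,0,1],
    [0,0,0,0,0,0,1],
  ],
)

```text
time_s: 12.38
eef_pos: [0.5962, -0.0783, 0.2298]
orientation: [[-0.99, -0.14, -0.001], [-0.14, 0.99, 0.0], [0.001, 0.0, -1.0]]
force: [-1.1, 0.5, -0.5]
gripper_width: 0.006
finger_force: 0.0
```

Run:
```python
from h import *
s=r.read_state();p=s["eef_pos"][:2]-[.491,-.0937];t=.1432
print(s["time_s"],s["eef_pos"],p@[np.cos(t),np.sin(t)],s["force"])
a=r.get_image("scene");b=r.get_image("side")
A=cv2.resize(a[110:330,200:420],None,fx=2.3,fy=2.3,interpolation=cv2.INTER_CUBIC)
B=cv2.resize(b[100:320,200:340],None,fx=2.0,fy=2.3,interpolation=cv2.INTER_CUBIC)
save("v4",np.hstack([A,B]))
```

```text
12.3833 [ 0.59622056 -0.07833627  0.2297718 ] 0.10633614206120627 [-1.13942811  0.53459204 -0.53533962]
```

View pics/v4.png

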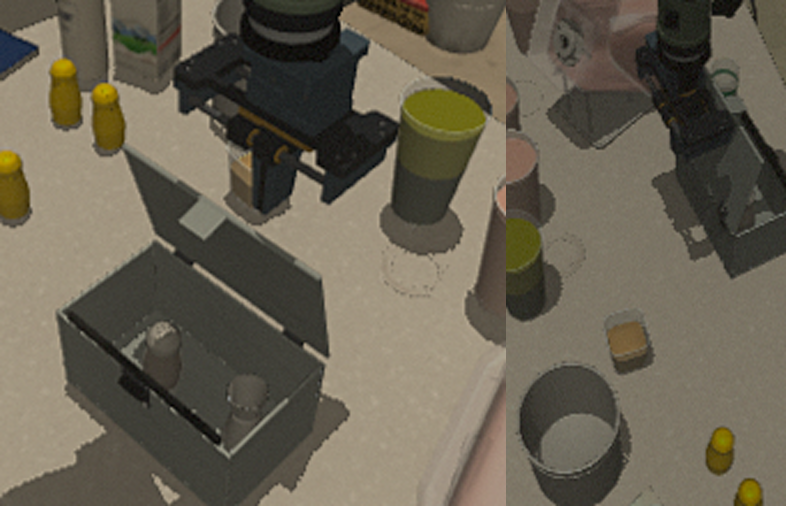

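The lid is past upright and falling clear of the hand, with its edge about 30 px from the fingers. I'll raise the hand and wait.

Emit:
step_arm(
  motion=[
    [0,0,-15,0,0,0,1],
    [0,0,-25,0,0,0,1],
    [0,0,-25,0,0,0,1],
    [0,0,0,0,0,0,1],
    [0,0,0,0,0,0,1],
    [0,0,0,0,0,0,1],
    [0,0,0,0,0,0,1],
    [0,0,0,0,0,0,1],
  ],
)

```text
time_s: 13.15
eef_pos: [0.5957, -0.0783, 0.2937]
orientation: [[-0.99, -0.14, -0.002], [-0.14, 0.99, 0.0], [0.002, 0.001, -1.0]]
force: [-0.4, 0.6, -0.9]
gripper_width: 0.006
finger_force: 0.0
```

Emit:
step_arm(
  motion=[
    [0,0,0,0,0,0,1],
    [0,0,0,0,0,0,1],
    [0,0,0,0,0,0,1],
    [0,0,0,0,0,0,1],
    [0,0,0,0,0,0,1],
    [0,0,0,0,0,0,1],
    [0,0,0,0,0,0,1],
    [0,0,0,0,0,0,1],
  ],
)

```text
time_s: 13.82
eef_pos: [0.5963, -0.0784, 0.2951]
orientation: [[-0.99, -0.14, 0.0], [-0.14, 0.99, 0.0], [-0.0, 0.0, -1.0]]
force: [0.3, 0.1, -1.2]
gripper_width: 0.004
finger_force: 0.0
```

Emit:
step_arm(
  motion=[
    [0,0,0,0,0,0,1],
    [0,0,0,0,0,0,1],
    [0,0,0,0,0,0,1],
    [0,0,0,0,0,0,1],
    [0,0,0,0,0,0,1],
    [0,0,0,0,0,0,1],
    [0,0,0,0,0,0,1],
    [0,0,0,0,0,0,1],
  ],
)

```text
time_s: 14.48
eef_pos: [0.5963, -0.0784, 0.295]
orientation: [[-0.99, -0.14, 0.0], [-0.14, 0.99, 0.0], [-0.0, 0.0, -1.0]]
force: [0.0, 0.7, -0.0]
gripper_width: 0.005
finger_force: 0.0
```

Emit:
step_arm(
  motion=[
    [0,0,0,0,0,0,1],
    [0,0,0,0,0,0,1],
    [0,0,0,0,0,0,1],
    [0,0,0,0,0,0,1],
    [0,0,0,0,0,0,1],
    [0,0,0,0,0,0,1],
    [0,0,0,0,0,0,1],
    [0,0,0,0,0,0,1],
  ],
)

```text
time_s: 15.15
eef_pos: [0.5963, -0.0784, 0.295]
orientation: [[-0.99, -0.14, -0.0], [-0.14, 0.99, 0.0], [0.0, 0.0, -1.0]]
force: [-0.1, 0.4, -0.6]
gripper_width: 0.006
finger_force: 0.0
```

Emit:
step_arm(
  motion=[
    [0,0,0,0,0,0,1],
    [0,0,0,0,0,0,1],
    [10,0,0,0,0,0,1],
    [30,0,0,0,0,0,1],
    [35,0,0,0,0,0,1],
    [35,0,0,0,0,0,1],
    [35,0,0,0,0,0,1],
    [20,0,0,0,0,0,1],
  ],
)

```text
time_s: 15.82
eef_pos: [0.4287, -0.1014, 0.295]
orientation: [[-0.99, -0.139, -0.002], [-0.139, 0.99, -0.0], [0.002, 0.0, -1.0]]
force: [-0.3, -0.2, -0.7]
gripper_width: 0.005
finger_force: 0.0
```

Run:
```python
from h import *
s=r.read_state();p=s["eef_pos"][:2]-[.491,-.0937];t=.1432
print(s["time_s"],s["eef_pos"],p@[np.cos(t),np.sin(t)],p@[-np.sin(t),np.cos(t)],s["force"])
a=r.get_image("scene");b=r.get_image("side")
A=cv2.resize(a[110:330,200:420],None,fx=2.3,fy=2.3,interpolation=cv2.INTER_CUBIC)
B=cv2.resize(b[100:320,220:360],None,fx=2.0,fy=2.3,interpolation=cv2.INTER_CUBIC)
save("v5",np.hstack([A,B]))
```

```text
15.8167 [ 0.42866411 -0.10144285  0.29503383] -0.06280283008516008 0.0012324230352093579 [-0.34342226 -0.22005295 -0.66205198]
```

View pics/v5.png

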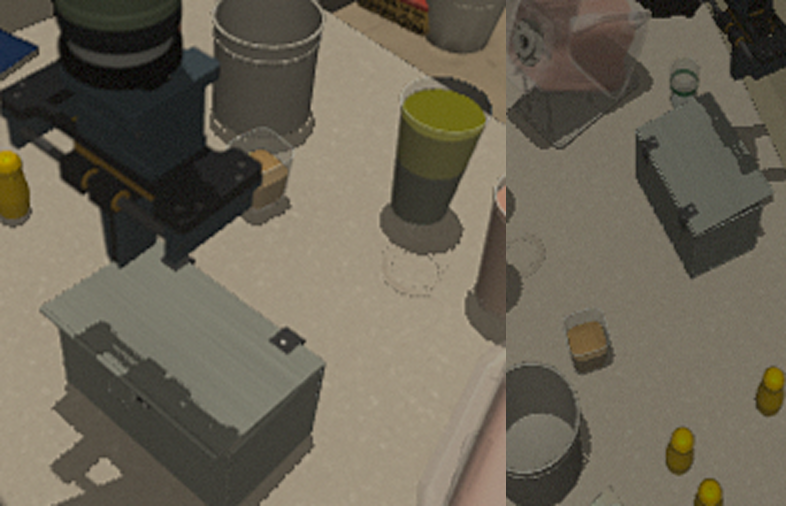

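The lid has fallen and rests on the catch, ajar. Descending to just above the press point.

Emit:
step_arm(
  motion=[
    [0,0,15,0,0,0,1],
    [0,0,28,0,0,0,1],
    [0,0,30,0,0,0,1],
    [0,0,28,0,0,0,1],
    [0,0,18,0,0,0,1],
    [0,0,8,0,0,0,1],
    [0,0,0,0,0,0,1],
    [0,0,0,0,0,0,1],
  ],
)

```text
time_s: 16.58
eef_pos: [0.4337, -0.1015, 0.1685]
orientation: [[-0.99, -0.14, 0.001], [-0.14, 0.99, -0.0], [-0.001, -0.0, -1.0]]
force: [-0.0, 0.6, -0.1]
gripper_width: 0.003
finger_force: 0.0
```

Emit:
step_arm(
  motion=[
    [0,0,2,0,0,0,1],
    [0,0,2,0,0,0,1],
    [0,0,1,0,0,0,1],
    [0,0,0,0,0,0,1],
  ],
)

```text
time_s: 16.92
eef_pos: [0.4332, -0.1015, 0.1634]
orientation: [[-0.99, -0.14, 0.001], [-0.14, 0.99, -0.0], [-0.001, -0.0, -1.0]]
force: [0.7, -0.2, -0.0]
gripper_width: 0.006
finger_force: 0.0
```

Emit:
step_arm(
  motion=[
    [3,0,2,0,0,0,1],
    [1,0,2,0,0,0,1],
    [0,0,1,0,0,0,1],
    [0,0,0,0,0,0,1],
  ],
)

```text
time_s: 17.25
eef_pos: [0.4287, -0.102, 0.1578]
orientation: [[-0.99, -0.14, -0.0], [-0.14, 0.99, 0.0], [0.0, 0.0, -1.0]]
force: [0.3, 0.7, 0.1]
gripper_width: 0.004
finger_force: 0.0
```

Emit:
step_arm(
  motion=[
    [0,0,1.5,0,0,0,1],
    [0,0,1.5,0,0,0,1],
    [0,0,0,0,0,0,1],
  ],
)

```text
time_s: 17.5
eef_pos: [0.4289, -0.102, 0.1547]
orientation: [[-0.99, -0.14, -0.0], [-0.14, 0.99, 0.0], [0.0, 0.0, -1.0]]
force: [0.4, -0.5, 0.0]
gripper_width: 0.007
finger_force: 0.0
```

Emit:
step_arm(
  motion=[
    [0,0,1,0,0,0,1],
    [0,0,1,0,0,0,1],
    [0,0,0,0,0,0,1],
  ],
)

```text
time_s: 17.75
eef_pos: [0.4291, -0.102, 0.1529]
orientation: [[-0.99, -0.14, 0.0], [-0.14, 0.99, 0.0], [-0.0, 0.0, -1.0]]
force: [0.2, 0.1, 0.7]
gripper_width: 0.007
finger_force: 0.2
```

Tip is at 0.134, no firm contact yet. Continuing in small steps.

Emit:
step_arm(
  motion=[
    [0,0,0.8,0,0,0,1],
    [0,0,0.8,0,0,0,1],
    [0,0,0,0,0,0,1],
  ],
)

```text
time_s: 18.0
eef_pos: [0.4293, -0.102, 0.152]
orientation: [[-0.99, -0.14, 0.001], [-0.14, 0.99, -0.0], [-0.001, -0.0, -1.0]]
force: [-0.9, 0.9, 5.7]
gripper_width: 0.007
finger_force: 2.5
```

Emit:
step_arm(
  motion=[
    [0,0,0.8,0,0,0,1],
    [0,0,0.8,0,0,0,1],
    [0,0,0,0,0,0,1],
  ],
)

```text
time_s: 18.25
eef_pos: [0.4292, -0.1021, 0.1507]
orientation: [[-0.99, -0.14, 0.001], [-0.14, 0.99, -0.0], [-0.001, -0.0, -1.0]]
force: [-1.1, 0.4, 6.6]
gripper_width: 0.005
finger_force: 3.3
```

Emit:
step_arm(
  motion=[
    [0,0,0.8,0,0,0,1],
    [0,0,0.8,0,0,0,1],
    [0,0,0,0,0,0,1],
  ],
)

```text
time_s: 18.5
eef_pos: [0.4291, -0.1021, 0.1491]
orientation: [[-0.99, -0.14, 0.001], [-0.14, 0.99, -0.0], [-0.001, -0.0, -1.0]]
force: [-1.6, 0.7, 6.3]
gripper_width: 0.006
finger_force: 3.1
```

Emit:
step_arm(
  motion=[
    [0,0,0.8,0,0,0,1],
    [0,0,0.8,0,0,0,1],
    [0,0,0,0,0,0,1],
  ],
)

```text
time_s: 18.75
eef_pos: [0.4289, -0.1021, 0.1472]
orientation: [[-0.99, -0.14, 0.0], [-0.14, 0.99, -0.0], [-0.0, -0.0, -1.0]]
force: [-1.4, 0.0, 5.3]
gripper_width: 0.007
finger_force: 2.7
```

Emit:
step_arm(
  motion=[
    [0,0,0.8,0,0,0,1],
    [0,0,0.8,0,0,0,1],
    [0,0,0,0,0,0,1],
  ],
)

```text
time_s: 19.0
eef_pos: [0.4291, -0.1021, 0.1455]
orientation: [[-0.99, -0.14, 0.001], [-0.14, 0.99, -0.0], [-0.001, -0.0, -1.0]]
force: [-0.8, -0.5, 5.2]
gripper_width: 0.01
finger_force: 1.9
```

Emit:
step_arm(
  motion=[
    [0,0,0.8,0,0,0,1],
    [0,0,0.5,0,0,0,1],
    [0,0,0,0,0,0,1],
  ],
)

```text
time_s: 19.25
eef_pos: [0.4292, -0.1021, 0.1445]
orientation: [[-0.99, -0.14, 0.001], [-0.14, 0.99, -0.0], [-0.001, -0.0, -1.0]]
force: [-1.9, 0.7, 9.3]
gripper_width: 0.006
finger_force: 3.9
```

Emit:
step_arm(
  motion=[
    [0,0,0.5,0,0,0,1],
    [0,0,0,0,0,0,1],
    [0,0,0,0,0,0,1],
  ],
)

```text
time_s: 19.5
eef_pos: [0.4292, -0.1021, 0.1445]
orientation: [[-0.99, -0.14, 0.001], [-0.14, 0.99, -0.0], [-0.001, -0.0, -1.0]]
force: [-2.3, 0.9, 12.2]
gripper_width: 0.004
finger_force: 5.7
```

Emit:
step_arm(
  motion=[
    [0,0,0.4,0,0,0,1],
    [0,0,0,0,0,0,1],
    [0,0,0,0,0,0,1],
  ],
)

```text
time_s: 19.75
eef_pos: [0.4292, -0.1021, 0.1444]
orientation: [[-0.99, -0.14, 0.001], [-0.14, 0.99, -0.0], [-0.001, -0.001, -1.0]]
force: [-2.9, 1.1, 15.7]
gripper_width: 0.002
finger_force: 7.0
```

That is a firm stop at 15.7 N with no further travel. Easing off slowly: if the lid is latched, the force should vanish at once instead of following up 8 mm.

Emit:
step_arm(
  motion=[
    [0,0,-1,0,0,0,1],
    [0,0,-1,0,0,0,1],
    [0,0,0,0,0,0,1],
  ],
)

```text
time_s: 20.0
eef_pos: [0.4292, -0.1021, 0.1449]
orientation: [[-0.99, -0.14, 0.001], [-0.14, 0.99, -0.0], [-0.001, -0.0, -1.0]]
force: [-0.1, -0.0, 1.8]
gripper_width: 0.006
finger_force: 1.1
```

Emit:
step_arm(
  motion=[
    [0,0,-1,0,0,0,1],
    [0,0,-1,0,0,0,1],
    [0,0,0,0,0,0,1],
  ],
)

```text
time_s: 20.25
eef_pos: [0.4288, -0.1019, 0.1466]
orientation: [[-0.99, -0.14, -0.001], [-0.14, 0.99, 0.0], [0.001, 0.0, -1.0]]
force: [0.2, 0.5, -0.1]
gripper_width: -0.001
finger_force: 0.0
```

The force vanished within 2 mm, so the lid is held. Retracting and checking.

Emit:
step_arm(
  motion=[
    [0,0,-10,0,0,0,1],
    [0,0,-25,0,0,0,1],
    [0,0,-35,0,0,0,1],
    [0,25,-30,0,0,0,1],
    [0,35,-20,0,0,0,1],
    [0,35,-10,0,0,0,1],
    [0,20,0,0,0,0,1],
    [0,0,0,0,0,0,1],
  ],
)

```text
time_s: 20.92
eef_pos: [0.4124, 0.0146, 0.2775]
orientation: [[-0.99, -0.144, 0.001], [-0.144, 0.99, 0.002], [-0.001, 0.002, -1.0]]
force: [-0.5, 0.1, 0.4]
gripper_width: 0.003
finger_force: 0.0
```

Run:
```python
from h import *
s=r.read_state();print(s["time_s"],s["eef_pos"],s["force"])
c=cam("scene");x,y,t=.491,-.0937,.1432
def L(X,Y,Z): return (x+X*np.cos(t)-Y*np.sin(t),y+X*np.sin(t)+Y*np.cos(t),Z)
for b in(0,.04,.08,.12):print(b,[proj(c,L(.067-.148*np.cos(b),j*.11,.116+.148*np.sin(b))).round(1) for j in(1,-1)],[((proj(c,L(.067-.148*np.cos(b),j*.11,.116+.148*np.sin(b)))-[215,215])*[5,5]).round(0) for j in(1,-1)])
a=r.get_image("scene")
v5=cv2.cvtColor(cv2.imread("pics/v5.png"),cv2.COLOR_BGR2RGB)[230:506,:345]
v5=cv2.resize(v5,None,fx=400/345,fy=400/345)
A=cv2.resize(a[210:330,200:350],None,fx=2.667,fy=2.667,interpolation=cv2.INTER_CUBIC)
save("v6",np.hstack([v5[:320],A[:320]]))
```

```text
20.9167 [0.41242476 0.01464975 0.27746963] [-0.48750081  0.10670855  0.4301499 ]
0 [array([217.5, 247.9]), array([293.3, 313.3])] [array([ 12., 165.]), array([391., 492.])]
0.04 [array([217.2, 246.1]), array([293.4, 311.7])] [array([ 11., 156.]), array([392., 483.])]
0.08 [array([217. , 244.3]), array([293.7, 309.9])] [array([ 10., 146.]), array([393., 475.])]
0.12 [array([216.9, 242.4]), array([294. , 308.1])] [array([ 10., 137.]), array([395., 466.])]
```

View pics/v6.png

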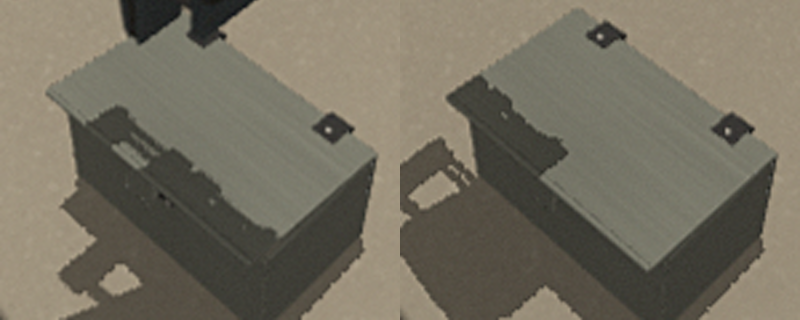

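The right half (after) shows the lid's front edge about 2 px lower than the ajar view on the left (front corners (250,270) against (248,264)). It stays down with the hand clear. This agrees with the felt travel, the firm stop, and the force vanishing on release. Handing in.

```bash
python3 -c "
from cell import r
print(r.hand_in())"
```

```text
the job is handed in; nothing more can be done
None
```

The job is handed in at about 21 s: the shaker stands upright in the caddy beside the jigger; the lid was pushed past upright, fell shut on its own and was pressed to a firm stop (peak reading 15.7 N), and it stayed down on release, though the catch itself can't be read directly.

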